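# Rebuild the bearing stack of a conveyor roller hub

## Task

Build up the stack in the blue roller hub: put the steel bearing in first, flat on the bottom of the bore, then the green spacer on it, then the brass retaining ring on top, flush with the rim. Lower each ring gently all the way down rather than letting it drop (the two side slots of the hub leave room for the fingers), and do not disturb the two mugs, the grease jar or the wrench.

Things in the scene. Friction and masses are not known exactly. Their poses are not given: they have to be found in the camera images.
- housing: Blue roller hub fixed to the table: foot plate 150 (x) by 110 (y) by 14 mm thick with two upright curved jaws, on its +x and -x sides, forming a bore open at the top; outside diameter 92 mm, rim 70 mm above the table. Origin: bore axis, on the table; z up. Its place varies, left or right of the tray, and its yaw by 0.6 rad either way.
- bore_floor (a point): Centre of the bore's floor, 14 mm above the table; axes as the housing. Bore diameter 67 mm. On the housing's +y and -y sides the wall is cut away down to the floor by a slot 39 mm wide, open to the outside, so that gripper fingers closing along the housing's y can go down beside a ring.
- bore_mouth (a point): Centre of the bore's mouth at rim height, 70 mm above the table (bore 56 mm deep); axes as the housing. The top 6 mm flare to 74 mm as a bright-metal lead-in.
- bearing: Steel ball bearing with a black seal on its face: outside diameter 62 mm, hole 30 mm, 18 mm high, about 0.22 kg. Goes in first. Origin at the centre of its underside, z up along its axis (starts flat on the tray, right way up; its yaw does not matter).
- spacer: Green plastic spacer ring, thin-walled: outside diameter 62 mm, hole 48 mm, 24 mm high, about 0.06 kg. Goes in second. Origin at the centre of its underside, z up along its axis (starts flat on the tray, right way up; its yaw does not matter).
- retainer: Brass retaining ring: outside diameter 62 mm, hole 24 mm, 14 mm high, about 0.2 kg. Goes in last; its top then lies level with the hub's rim. Origin at the centre of its underside, z up along its axis (starts flat on the tray, right way up; its yaw does not matter).
- tray: Grey flat kit tray, 230 by 230 by 6 mm, no rim, fixed to the table; the three rings start on it, in any order, about 110 to 150 mm apart between centres. Origin under its centre, on the table.
- mug_red: Red mug, 82 mm diameter, 95 mm high; bystander. Origin at the centre of its underside, handle at its +y.
- mug_white: White mug, 82 mm diameter, 95 mm high; bystander. Origin at the centre of its underside, handle at its +y.
- grease: Yellow grease jar with black cap, 72 mm diameter, 85 mm high; bystander. Origin at the centre of its underside.
- wrench: Steel wrench, 180 mm long, lying flat along its x axis; bystander. Origin under its middle.

How it is judged:
By the outcome, as a careful person would: the job done as asked, in the order asked, and still so for the second after the job is handed in, with the robot touching nothing.
It also fails if it takes over 72 s, if anything falls off the work surface, if the arm or the gripper's body presses on something with over 40 N, if the wrist force passes 120 N, or if a joint passes its speed limit or range.

## Robot

A 6-joint arm with a two-finger parallel gripper is mounted at the origin on the work surface. World frame = base frame: x ahead of the robot, y to its left, z up, the work surface at z = 0. Lengths are in m, angles in rad, forces in N, time in s.
With the tool pointing down it reaches from about 0.375 to 0.975 m from the base axis. Payload 3.8 kg.
Tool frame: the origin (TCP) lies at the very end of the fingers, on their centre line; the grasp point (between the pads) lies bot.hold_point_z behind it (bot.hold_point_z is the distance from the TCP to the grasp point, in m); z points along the fingers, y is the line along which they close (so a half turn about z gives the same grasp; the last joint's range is limited). The gripper opens to 85 mm and grips with 20 to 120 N. Pads are 22 mm wide; open, the fingers measure 114 mm over their backs; the gripper's body (76 mm by 85 mm) begins 54 mm behind the grasp point. The pads swing forward as they close: fully open they stand 13 mm farther back than shut.
Start: joints at [1.216, 0.264, 1.604, -0, 1.274, -0.037], TCP at [0.211, 0.641, 0.231] pointing down, gripper open.
Joint ranges: [-2.63, 2.63], [-0.94, 2.18], [0.31, 2.57], [-1.31, 4.45], [0, 2.66], [-2.55, 2.55]. Speed limits (rad/s): [2.57, 2.57, 3.14, 3.14, 3.14, 3.14].

## Interface

Orientations are given as a rotation vector (axis times angle).
In Python, from workcell import bot gives the robot as it stands.
- The arm moves only by the shell command python3 jog.py 'ROWS' [OPENING] [FORCE]. ROWS is a JSON object whose key "moves" holds a list of rows, 1 to 5 of them, each of 4 numbers: dx, dy, dz in m, then a turn about the tool's z in rad; each row shifts and turns the commanded pose from where the row before left it, along the tool's axes as they then stand; what a row does not reach is not made up. A row lasts 1/8 s, in which the tool goes at most 0.0625 m and 0.188 rad, less where a joint would pass 70% of its speed; a pose out of reach is approached as far as the arm can. OPENING is the opening from 0.0 (shut) to 1.0 (fully open), set as the command begins (- or left out keeps the last). The fingers move at their own pace and stop on an object; FORCE is the grip in N (left out, the last holds). Time passes only in rows, so rows that do not move let the fingers close. It prints the time, the measured TCP pose, the force, the opening and the grip force at its end. Input that does not fit is refused with a message, and nothing moves.
- bot.read_state(): the state, without advancing time (a new reading comes with each control period).
- bot.read_camera(name): name is "scene" or "top" or "wrist"; returns the picture (400x640x3 uint8, red, green, blue); there is no depth.
- bot.camera_info(name): a dict with "intrinsics" (3x3 intrinsics, pixels), "extrinsics" (4x4, takes a point from camera to world coordinates). Camera axes: x right, y down, z forward; pixel columns grow to the right and rows downward; lengths in m; the calibration is good to about 2 mm. A picture is of the moment at which its call begins: read the wrist's pose just before it. camera_info takes no time and is no camera call; for the wrist camera it gives the pose at the moment of the call.
- bot.finish_job(): hands the job in; it is judged then, once.
The state is a dict: "time": time; "q": joint angles; "joint_vel": joint speeds; "joint_torque": joint torques, N m; "tool_pos": TCP position; "tcp_rot": TCP orientation; "wrist_force": force on the tool from outside, world axes, zero at the start; "torque": the same for the moment, N m; "width": opening from 0.0 (shut) to 1.0 (fully open); "grip_force": force on a finger pad.
Only numpy, scipy, OpenCV 4.12 (cv2) and the standard library are available. Lean on these libraries where they do the work, as an engineer would, in place of code of your own. Each camera call takes 0.05 s, during which the arm holds its last target. There are 200 camera calls.

## Working session

There is one attempt and no reset: what is moved stays moved. The work goes in short steps, Python scripts to look and compute and a shell command to move; the robot and the scene stay as the last step left them, time stands still between calls to the robot, and variables do not carry over. Pictures are saved under pics/ and viewed, at most 10 in all, crops included, and the job is handed in when it is done.

```bash
ls; mkdir -p pics
python3 - <<'E'
from workcell import bot
import cv2,numpy as np
print(bot.hold_point_z, bot.read_state())
for n in ("top","scene"):
    im=bot.read_camera(n); cv2.imwrite(f"pics/{n}0.png",im[:,:,::-1])
    c=bot.camera_info(n); print(n,np.round(c["intrinsics"],2).tolist(),np.round(c["extrinsics"],4).tolist())
E
```

```text
jog.py
pics
workcell.py
0.0187 {'time': 0.0, 'q': array([ 1.21608209e+00,  2.64800963e-01,  1.60538108e+00,  2.99463936e-05,
        1.27370401e+00, -3.69095350e-02]), 'joint_vel': array([ 0.0003157 , -0.00135802,  0.00104294,  0.00063425, -0.00149131,
       -0.00166839]), 'joint_torque': array([-2.56780422e-04, -5.15093887e+01, -3.67324555e+01, -1.61762696e-04,
        1.24312582e-02, -5.47512883e-06]), 'tool_pos': array([0.2106677 , 0.64050778, 0.229926  ]), 'tcp_rot': array([-0.49704656, -3.10154105,  0.00352434]), 'wrist_force': array([0.6685775 , 0.11440183, 0.25371296]), 'torque': array([ 0.00212019, -0.01288996,  0.02402682]), 'grip_force': 0.0, 'width': 1.0009025362609256}
top [[390.95, 0.0, 321.35], [0.0, 390.95, 204.83], [0.0, 0.0, 1.0]] [[0.0276, -0.9797, 0.1988, 0.424], [-0.9996, -0.0275, 0.0035, -0.0079], [0.0021, -0.1988, -0.98, 1.1313], [0.0, 0.0, 0.0, 1.0]]
scene [[389.73, 0.0, 318.25], [0.0, 389.73, 197.28], [0.0, 0.0, 1.0]] [[-0.1067, 0.6854, -0.7203, 1.4191], [0.9942, 0.0806, -0.0706, 0.0651], [0.0097, -0.7237, -0.6901, 0.8501], [0.0, 0.0, 0.0, 1.0]]
```

View pics/top0.png

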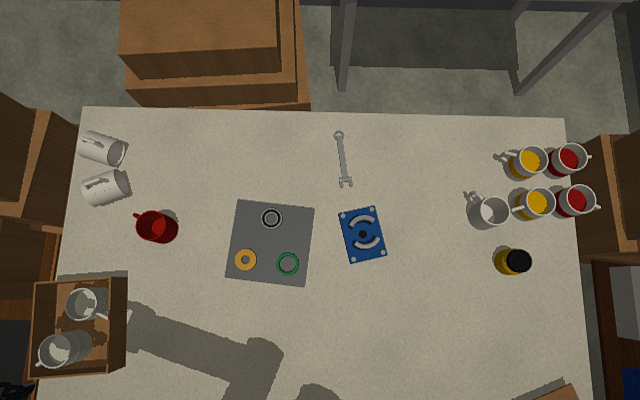

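View pics/scene0.png

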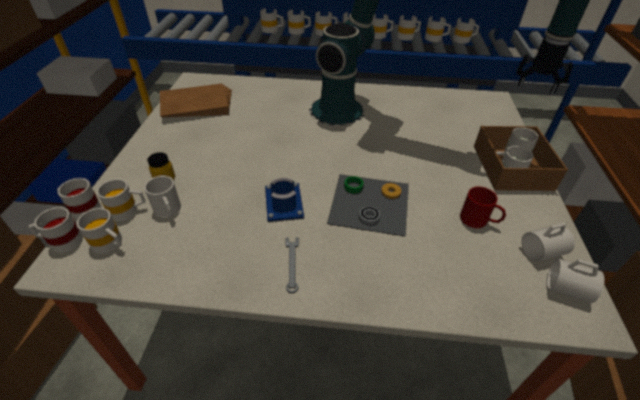

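The top view shows the bearing at (271,218), the spacer at (288,263), the retainer at (245,259) and the hub bore at (363,234). In the scene view they are at about (370,215), (353,185), (391,190) and (284,190). The mugs, jar and wrench are all well away from these. Next I'll look at enlarged crops.

```bash
cat > h.py <<'E'
import numpy as np, cv2
from workcell import bot
def ray(ci,uv):
    K,E=np.array(ci["intrinsics"]),np.array(ci["extrinsics"])
    d=E[:3,:3]@np.linalg.inv(K)@np.array([uv[0],uv[1],1.]); return E[:3,3],d/np.linalg.norm(d)
def atz(ci,uv,z):
    o,d=ray(ci,uv); return o+d*(z-o[2])/d[2]
def tri(obs):  # [(ci,uv),...] -> point, residual m
    A=np.zeros((3,3));b=np.zeros(3);L=[]
    for ci,uv in obs:
        o,d=ray(ci,uv);P=np.eye(3)-np.outer(d,d);A+=P;b+=P@o;L.append((o,P))
    x=np.linalg.solve(A,b); return x,[np.linalg.norm(P@(x-o)) for o,P in L]
def proj(ci,p):
    E=np.linalg.inv(ci["extrinsics"]);c=E[:3,:3]@np.asarray(p)+E[:3,3];u=np.array(ci["intrinsics"])@c;return u[:2]/u[2]
E
python3 - <<'E'
import cv2,numpy as np
t=cv2.imread("pics/top0.png")[190:300,220:400]; s=cv2.imread("pics/scene0.png")[165:235,260:420]
a=cv2.resize(t,None,fx=4,fy=4,interpolation=3)
cv2.imwrite("pics/topc.png",a)
cv2.imwrite("pics/scenec.png",cv2.resize(s,None,fx=5,fy=5,interpolation=3))
E
```

```text
(no output)
```

View pics/topc.png

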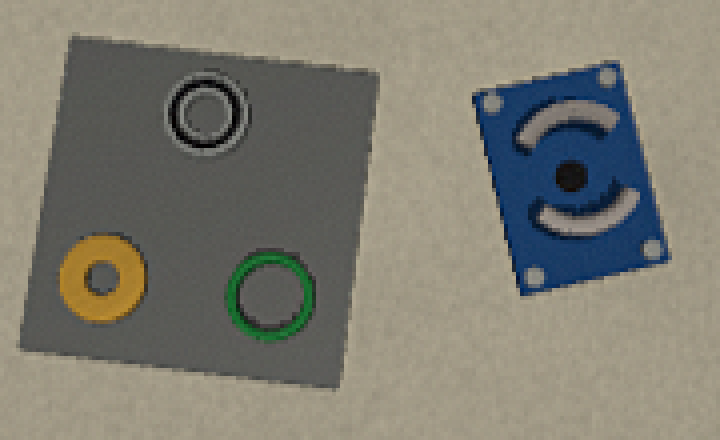

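View pics/scenec.png

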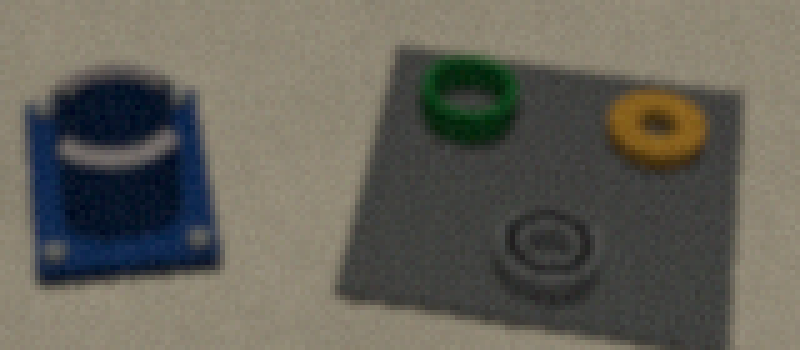

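In the top crop, the bearing top centre is at (206,113), the retainer at (103,278), the spacer at (271,295), the hub rim centre at about (577,169) and the floor hole at (571,177). The hub plate corners are at (473,93), (619,61), (668,262) and (521,295). In the scene crop, the tops are at (549,241), (659,123) and (468,85), with the rim at about (115,117).

Run:
```python
from h import *
T=bot.camera_info("top");S=bot.camera_info("scene")
ft=lambda p:((p[0]+.5)/4-.5+220,(p[1]+.5)/4-.5+190)
fs=lambda p:((p[0]+.5)/5-.5+260,(p[1]+.5)/5-.5+165)
for n,a,b,z in [("bearing",(206,113),(549,241),.024),("retainer",(103,278),(659,123),.020),("spacer",(271,295),(468,85),.030),("rim",(577,169),(115,117),.07)]:
    x,r=tri([(T,ft(a)),(S,fs(b))]); print(n,x.round(4),np.round(r,4),"atz top",atz(T,ft(a),z).round(4),"scene",atz(S,fs(b),z).round(4))
c=np.array([atz(T,ft(p),.014) for p in [(473,93),(619,61),(668,262),(521,295)]])[:,:2]
print("plate c",c.mean(0)); e=[c[2]-c[1],c[3]-c[0],c[1]-c[0],c[2]-c[3]]
print([(np.linalg.norm(v).round(4),np.degrees(np.arctan2(v[1],v[0])).round(2)) for v in e])
print("hole",atz(T,ft((571,177)),.014))
s=bot.read_state();R=cv2.Rodrigues(s["tcp_rot"])[0];print(R.round(3))
W=bot.camera_info("wrist");print(np.array(W["extrinsics"]).round(4).tolist(),np.array(W["intrinsics"]).round(1).tolist(), s["tool_pos"])
```

```text
bearing [0.6062 0.1383 0.0251] [0.0006 0.0006] atz top [0.6064 0.1391 0.024 ] scene [0.6052 0.1377 0.024 ]
retainer [0.4873 0.2062 0.0187] [0.0001 0.0001] atz top [0.4872 0.2059 0.02  ] scene [0.4888 0.2061 0.02  ]
spacer [0.4782 0.0851 0.0303] [0.001 0.001] atz top [0.4782 0.0861 0.03  ] scene [0.478  0.0841 0.03  ]
rim [ 0.5685 -0.1247  0.0616] [0.0015 0.0015] atz top [ 0.5672 -0.1223  0.07  ] scene [ 0.5775 -0.1242  0.07  ]
plate c [ 0.56921335 -0.12345675]
[(np.float64(0.149), np.float64(-166.44)), (np.float64(0.1489), np.float64(-165.71)), (np.float64(0.1093), np.float64(-75.86)), (np.float64(0.1074), np.float64(-75.92))]
hole [ 0.56881308 -0.12410765  0.014     ]
[[-0.95   0.313 -0.001]
 [ 0.313  0.95  -0.002]
 [ 0.    -0.002 -1.   ]]
[[0.3134, 0.907, 0.2812, 0.139], [0.9496, -0.2987, -0.0948, 0.6649], [-0.002, 0.2968, -0.9549, 0.3725], [0.0, 0.0, 0.0, 1.0]] [[334.4, 0.0, 321.6], [0.0, 334.4, 202.3], [0.0, 0.0, 1.0]] [0.21068586 0.64058439 0.23008915]
```

Everything agrees with the given sizes and heights: the tops come out at 25, 19 and 30 mm, and the plate at 149×108 mm. The hub is at (0.569,-0.1235) with a yaw of about 0.245 rad. I'll turn the tool so its y lies along the hub's y (104°), then move over the bearing.

```bash
python3 jog.py '{"moves":[[-0.022,-0.02,0,-0.141],[-0.03,-0.02,0,-0.141],[-0.03,-0.03,0,-0.141],[-0.03,-0.04,0,-0.141]]}'
python3 - <<'E'
from h import *
s=bot.read_state();R=cv2.Rodrigues(s["tcp_rot"])[0];print(R.round(3).tolist(),s["q"].round(2),s["tool_pos"].round(4))
print("to bearing",R.T@(np.array([.6062,.1388,.2])-s["tool_pos"]), "tool y deg",np.degrees(np.arctan2(R[1,1],R[0,1])))
E
```

```text
time: 0.6
tool_pos: [0.3148, 0.5217, 0.2306]
tcp_rot: [0.395, -3.116, 0.001]
wrist_force: [0.1, 0.2, 0.7]
width: 0.999
grip_force: 0.0
[[-0.968, -0.249, -0.0], [-0.249, 0.968, -0.001], [0.001, -0.001, -1.0]] [ 0.99  0.14  1.75  0.    1.25 -0.84] [0.3148 0.5217 0.2306]
to bearing [-0.18673835 -0.44344612  0.03075785] tool y deg 104.44076455544358
```

```bash
python3 jog.py '{"moves":[[-0.0187,-0.0443,0.003,0],[-0.0187,-0.0443,0.003,0],[-0.0187,-0.0443,0.003,0],[-0.0187,-0.0443,0.003,0],[-0.0187,-0.0443,0.003,0]]}' >/dev/null
python3 jog.py '{"moves":[[-0.0187,-0.0443,0.003,0],[-0.0187,-0.0443,0.003,0],[-0.0187,-0.0443,0.003,0],[-0.0187,-0.0443,0.003,0],[-0.0187,-0.0443,0.003,0]]}' >/dev/null
python3 jog.py '{"moves":[[0,0,0,0],[0,0,0,0]]}'
python3 - <<'E'
from h import *
ci=bot.camera_info("wrist");im=bot.read_camera("wrist");s=bot.read_state()
cv2.imwrite("pics/w1.png",im[:,:,::-1]);np.save("w1.npy",np.array(ci["extrinsics"]))
R=cv2.Rodrigues(s["tcp_rot"])[0];print(s["tool_pos"].round(4),np.degrees(np.arctan2(R[1,1],R[0,1])))
for n,c in [("bearing",[.6062,.1388,.024]),("spacer",[.4782,.0855,.03]),("tcp",s["tool_pos"])]: print(n,proj(ci,c).round(1))
E
```

```text
time: 2.1
tool_pos: [0.6033, 0.1387, 0.2006]
tcp_rot: [0.384, -3.116, -0.001]
wrist_force: [0.1, -0.8, -0.2]
width: 1.003
grip_force: 0.0
[0.6031 0.1392 0.2009] 104.12365745742655
bearing [320.6 182.2]
spacer [295.8  25.6]
tcp [322.3 265.4]
```

View pics/w1.png

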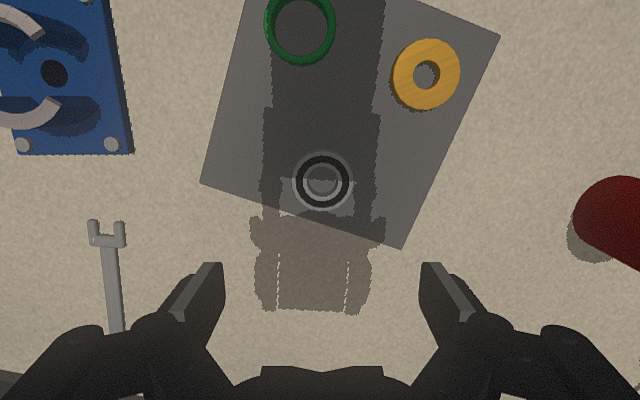

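The wrist view shows the bearing at (323,182), about 2 px from where I predicted it. The retainer is at (426,75), and the fingers are symmetric about column 321 and clear of everything. I'll refine the positions and estimate the fingertip height.

Run:
```python
from h import *
ci=bot.camera_info("wrist");s=bot.read_state();R=cv2.Rodrigues(s["tcp_rot"])[0];p=s["tool_pos"]
T=bot.camera_info("top");ft=lambda p:((p[0]+.5)/4-.5+220,(p[1]+.5)/4-.5+190)
for n,uv,z,t in [("bearing",(323,182),.024,(206,113)),("retainer",(426,75),.020,(103,278)),("spacer",(299.5,27),.03,(271,295))]:
    x=atz(ci,uv,z);y,r=tri([(ci,uv),(T,ft(t))]);print(n,x.round(4),"tri",y.round(4),np.round(r,4),"tool delta",(R.T@(x-p)).round(4))
E_=np.array(ci["extrinsics"]);print("cam in tool",(R.T@(E_[:3,3]-p)).round(4))
K=np.array(ci["intrinsics"])
# fingertip plane: pads at u=222,420, row 263, half-opening 42.5mm
d=K[0,0]*.085/(420-222);c=np.linalg.inv(K)@np.array([321,263,1])*d;w=E_[:3,:3]@c+E_[:3,3];print("tip in tool",(R.T@(w-p)).round(4))
```

```text
bearing [0.6054 0.1416 0.024 ] tri [ 0.611   0.1429 -0.0014] [0.0006 0.0006] tool delta [-0.003   0.0017  0.1769]
retainer [0.4871 0.2081 0.02  ] tri [0.4874 0.206  0.0244] [0.0009 0.0009] tool delta [0.0955 0.095  0.1811]
spacer [0.4784 0.0892 0.03  ] tri [0.4779 0.0876 0.0223] [0.0011 0.0011] tool delta [ 0.1329 -0.0182  0.171 ]
cam in tool [ 0.0755  0.0003 -0.1424]
tip in tool [ 0.008 -0.    -0.013]
```

The fingertips sit 13 mm behind the TCP when open, as stated. I'll descend to about z = 0.004 and grip.

```bash
python3 jog.py '{"moves":[[-0.003,0.001,0.05,0],[0,0,0.05,0],[0,0,0.04,0],[0,0,0.03,0],[0,0,0.015,0]]}' 1.0 && python3 jog.py '{"moves":[[0,0,0.008,0],[0,0,0.004,0],[0,0,0,0]]}'
```

```text
time: 2.78
tool_pos: [0.6043, 0.1414, 0.0143]
tcp_rot: [0.388, -3.114, 0.0]
wrist_force: [-0.4, 0.3, -0.2]
width: 1.0
grip_force: 0.0
time: 3.15
tool_pos: [0.6073, 0.1405, 0.0052]
tcp_rot: [-0.386, 3.116, 0.0]
wrist_force: [-0.0, 0.7, -0.1]
width: 1.0
grip_force: 0.0
```

```bash
python3 jog.py '{"moves":[[0,0,0,0],[0,0,0,0],[0,0,0,0],[0,0,0,0],[0,0,0,0]]}' 0.0 40 && python3 jog.py '{"moves":[[0,0,0,0],[0,0,0,0],[0,0,0,0]]}'
python3 - <<'E'
from h import *
print(np.mean([(bot.read_camera("wrist"),bot.read_state()["tool_pos"])[1] for _ in range(4)],0).round(5))
im=bot.read_camera("wrist");cv2.imwrite("pics/w2.png",cv2.resize(im[150:,170:470,::-1],None,fx=2,fy=2))
E
```

```text
time: 3.78
tool_pos: [0.6076, 0.1404, 0.0059]
tcp_rot: [-0.385, 3.116, 0.0]
wrist_force: [-1.9, -0.6, 5.7]
width: 0.708
grip_force: 42.9
time: 4.15
tool_pos: [0.6076, 0.1404, 0.006]
tcp_rot: [-0.385, 3.116, 0.0]
wrist_force: [-1.0, -0.5, 5.3]
width: 0.709
grip_force: 42.9
[0.60757 0.14038 0.00594]
```

View pics/w2.png

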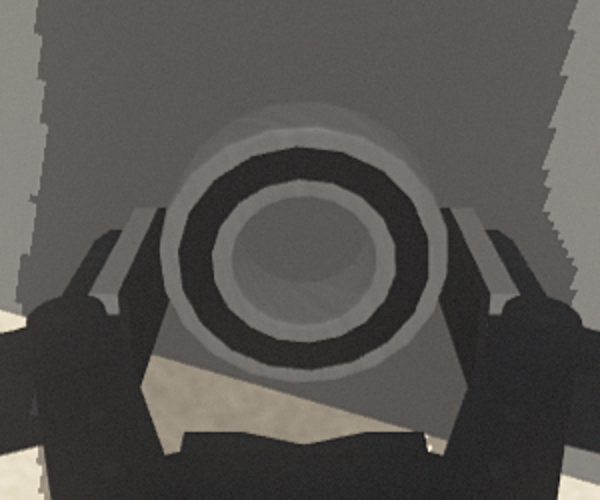

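The bearing is gripped and centred between the pads, at crop (303,254), which is full-frame (321.5,277). The fingertips are about 8 mm above the tray, so the 5 N comes from the pads swinging forward. Next I'll lift and work out the move to the hub.

```bash
python3 - <<'E'
from h import *
ci=bot.camera_info("wrist");s=bot.read_state();R=cv2.Rodrigues(s["tcp_rot"])[0];p=s["tool_pos"]
x=atz(ci,(321.5,277),.024);print("ring in tool",(R.T@(x-p)).round(4),x.round(4))
E
python3 jog.py '{"moves":[[0,0,-0.01,0],[0,0,-0.03,0],[0,0,-0.05,0],[0,0,-0.05,0],[0,0,-0.04,0]]}'
python3 jog.py '{"moves":[[0,0,0,0]]}'
python3 - <<'E'
from h import *
s=bot.read_state();R=cv2.Rodrigues(s["tcp_rot"])[0];p=s["tool_pos"]
print(p.round(4),"to hub",(R.T@(np.array([.569,-.1235,.19])-p)).round(4),np.degrees(np.arctan2(R[1,1],R[0,1])))
E
```

```text
ring in tool [ 0.0041  0.0002 -0.0181] [0.6035 0.1395 0.024 ]
time: 5.03
tool_pos: [0.6069, 0.1403, 0.1871]
tcp_rot: [-0.385, 3.116, 0.0]
wrist_force: [1.0, 0.4, -1.9]
width: 0.712
grip_force: 44.0
time: 5.15
tool_pos: [0.6096, 0.1409, 0.1897]
tcp_rot: [-0.384, 3.108, 0.001]
wrist_force: [-0.1, 0.6, -1.2]
width: 0.709
grip_force: 44.0
[0.6096 0.1409 0.1897] to hub [ 0.1038 -0.2465 -0.0011] 104.0998898222198
```

```bash
python3 jog.py '{"moves":[[0.01,-0.049,0,0],[0.01,-0.049,0,0],[0.01,-0.049,0,0],[0.01,-0.05,0,0],[0.01,-0.05,0,0]]}' >/dev/null
python3 jog.py '{"moves":[[0,0,0,0],[0,0,0,0]]}'
python3 - <<'E'
from h import *
ci=bot.camera_info("wrist");im=bot.read_camera("wrist");s=bot.read_state()
cv2.imwrite("pics/w3.png",im[:,:,::-1]);np.save("w3.npy",np.array(ci["extrinsics"]))
R=cv2.Rodrigues(s["tcp_rot"])[0];p=s["tool_pos"]
print(p.round(4),"to hub",(R.T@(np.array([.569,-.1235,.19])-p)).round(4),np.degrees(np.arctan2(R[1,1],R[0,1])))
print("rim pred",proj(ci,[.569,-.1235,.07]),"floor",proj(ci,[.569,-.1235,.014]),)
E
```

```text
time: 6.02
tool_pos: [0.6171, -0.1111, 0.1825]
tcp_rot: [0.384, -3.115, -0.003]
wrist_force: [-1.0, 0.5, -2.0]
width: 0.715
grip_force: 44.2
[ 0.6173 -0.1105  0.1828] to hub [ 0.0501 -0.0008 -0.0071] 104.1151138963449
rim pred [320.42690492 134.6440391 ] floor [320.4876446  128.41249337]
```

View pics/w3.png

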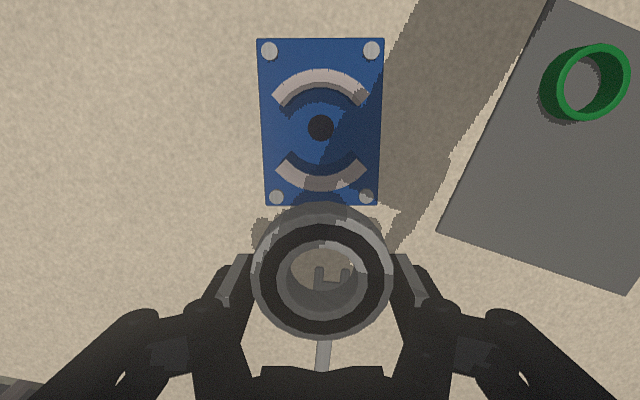

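The floor hole is at (320.5,128), exactly where I predicted it, and the plate edges are symmetric, so the yaw is aligned. The bearing sits level in the fingers. I'll move over the bore and descend to just above the rim.

```bash
python3 jog.py '{"moves":[[0.02,-0.001,0,0],[0.02,0,0,0],[0.007,0,0.02,0],[0,0,0.04,0],[0,0,0.03,0]]}' >/dev/null
python3 jog.py '{"moves":[[0,0,0.01,0],[0,0,0,0],[0,0,0,0]]}'
cat > d.py <<'E'
from h import *
import sys
P=[]
for _ in range(2): bot.read_camera("top"); s=bot.read_state(); P.append(s["tool_pos"])
R=cv2.Rodrigues(s["tcp_rot"])[0];p=np.mean(P,0);g=np.array(eval(sys.argv[1]))
print(p.round(4),"tool delta",(R.T@(g-p)).round(4),"tool y deg",np.degrees(np.arctan2(R[1,1],R[0,1])).round(2),"F",s["wrist_force"].round(1))
E
python3 d.py '[.569,-.1235,.014]'
```

```text
time: 7.08
tool_pos: [0.5743, -0.1238, 0.0859]
tcp_rot: [-0.387, 3.115, -0.002]
wrist_force: [0.2, 0.3, -1.5]
width: 0.711
grip_force: 44.2
[ 0.5743 -0.124   0.0861] tool delta [0.0052 0.0019 0.072 ] tool y deg 104.12 F [-0.7  0.4 -1.3]
```

```bash
python3 jog.py '{"moves":[[0.002,0.0017,0.006,0],[0,0,0.006,0],[0,0,0.006,0],[0,0,0.006,0],[0,0,0,0]]}'; python3 jog.py '{"moves":[[0,0,0.006,0],[0,0,0.006,0],[0,0,0,0]]}';python3 d.py '[.569,-.1235,.014]'
```

```text
time: 7.8
tool_pos: [0.5698, -0.1225, 0.0593]
tcp_rot: [0.385, -3.116, -0.001]
wrist_force: [-0.6, -0.3, -1.2]
width: 0.711
grip_force: 44.2
time: 8.18
tool_pos: [0.5699, -0.1225, 0.0475]
tcp_rot: [0.386, -3.116, -0.001]
wrist_force: [-0.3, -0.7, -1.9]
width: 0.709
grip_force: 44.2
[ 0.5703 -0.1226  0.048 ] tool delta [ 0.0015 -0.0005  0.034 ] tool y deg 104.11 F [ 0.9 -1.  -1.4]
```

```bash
python3 jog.py '{"moves":[[-0.001,0,0.008,0],[0,0,0.008,0],[0,0,0.006,0],[0,0,0.004,0],[0,0,0,0]]}'; python3 jog.py '{"moves":[[0,0,0.003,0],[0,0,0.002,0],[0,0,0,0]]}';python3 d.py '[.569,-.1235,.014]'
```

```text
time: 8.9
tool_pos: [0.5712, -0.1223, 0.0218]
tcp_rot: [0.386, -3.117, -0.001]
wrist_force: [-0.8, 0.7, -2.6]
width: 0.709
grip_force: 44.2
time: 9.28
tool_pos: [0.5715, -0.1224, 0.0172]
tcp_rot: [-0.386, 3.118, 0.0]
wrist_force: [0.6, -0.2, -1.1]
width: 0.713
grip_force: 44.2
[ 0.5716 -0.1224  0.0173] tool delta [ 0.0028 -0.0004  0.0033] tool y deg 104.11 F [-0.2  0.1 -1.6]
```

```bash
python3 jog.py '{"moves":[[0,0,0.0015,0],[0,0,0.001,0],[0,0,0,0]]}'; python3 jog.py '{"moves":[[0,0,0.001,0],[0,0,0,0]]}';python3 jog.py '{"moves":[[0,0,0.001,0],[0,0,0,0]]}'
```

```text
time: 9.75
tool_pos: [0.5715, -0.1224, 0.0147]
tcp_rot: [0.386, -3.118, -0.0]
wrist_force: [-0.0, -0.5, -2.0]
width: 0.718
grip_force: 44.2
time: 10.0
tool_pos: [0.5716, -0.1225, 0.014]
tcp_rot: [-0.386, 3.118, -0.0]
wrist_force: [-1.1, 0.2, 0.0]
width: 0.711
grip_force: 44.3
time: 10.25
tool_pos: [0.5716, -0.1225, 0.0139]
tcp_rot: [0.386, -3.118, 0.0]
wrist_force: [-3.8, 1.0, 5.8]
width: 0.711
grip_force: 44.9
```

The bearing reached the floor at z = 0.014, with contact felt at 6 N. I'll release it, retreat and look.

```bash
python3 jog.py '{"moves":[[0,0,0,0],[0,0,0,0],[0,0,0,0],[0,0,0,0]]}' 1.0; python3 jog.py '{"moves":[[0,0,-0.01,0],[0,0,-0.03,0],[0,0,-0.05,0],[0,0,-0.05,0],[0,0,-0.04,0]]}';python3 jog.py '{"moves":[[-0.03,0,0,0],[-0.02,0,0,0],[0,0,0,0],[0,0,0,0]]}'
python3 - <<'E'
from h import *
ci=bot.camera_info("wrist");im=bot.read_camera("wrist");s=bot.read_state()
cv2.imwrite("pics/w4.png",im[:,:,::-1])
print(proj(ci,[.569,-.1235,.032]),s["tool_pos"])
E
python3 d.py '[.4782,.0862,.19]'
```

```text
time: 10.75
tool_pos: [0.5715, -0.1224, 0.0126]
tcp_rot: [0.386, -3.118, -0.0]
wrist_force: [0.1, 0.6, -0.3]
width: 0.999
grip_force: 0.0
time: 11.38
tool_pos: [0.5722, -0.1226, 0.1961]
tcp_rot: [-0.385, 3.115, -0.002]
wrist_force: [0.6, -1.1, 0.3]
width: 1.003
grip_force: 0.0
time: 11.88
tool_pos: [0.6193, -0.1103, 0.1927]
tcp_rot: [0.386, -3.117, -0.0]
wrist_force: [-0.3, -0.7, 0.4]
width: 1.0
grip_force: 0.0
[320.55556406 126.20026488] [ 0.61911328 -0.11037933  0.19265946]
[ 0.6191 -0.1104  0.1926] tool delta [0.0889 0.225  0.0027] tool y deg 104.09 F [-0.3 -0.6  0.3]
```

View pics/w4.png

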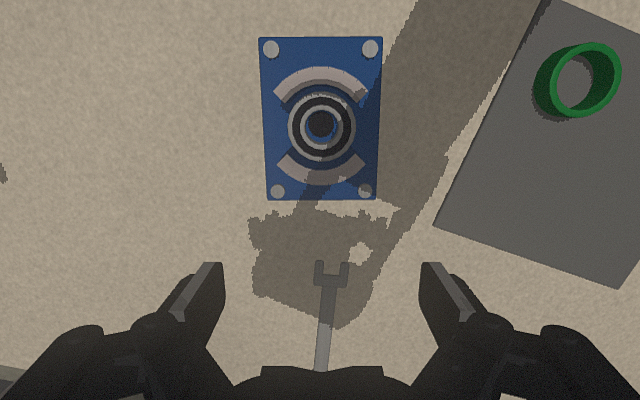

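The bearing lies flat and centred in the bore at (321.5,127). Next is the spacer.

```bash
python3 jog.py '{"moves":[[0.017,0.045,0,0],[0.017,0.045,0,0],[0.017,0.045,0,0],[0.017,0.045,0,0],[0.017,0.045,0,0]]}' 1.0 25 >/dev/null;python3 jog.py '{"moves":[[0,0,0,0],[0,0,0,0],[0,0,0,0]]}'
cat > ring.py <<'E'
from h import *
import sys
lo,hi,z=eval(sys.argv[1]),eval(sys.argv[2]),float(sys.argv[3])
ci=bot.camera_info("wrist");im=bot.read_camera("wrist");s=bot.read_state();R=cv2.Rodrigues(s["tcp_rot"])[0]
m=cv2.inRange(cv2.cvtColor(im,cv2.COLOR_RGB2HSV),lo,hi);C=max(cv2.findContours(m,0,2)[0],key=cv2.contourArea)
# fit a circle of top face: project outer contour to plane z
Q=np.array([atz(ci,c[0],z)[:2] for c in cv2.convexHull(C)])
c,r=cv2.minEnclosingCircle(Q.astype(np.float32)); print("bbox",cv2.boundingRect(C),"hull circle",np.round(c,4),round(r,4),"x range",Q.min(0).round(4),Q.max(0).round(4))
print("tool delta",(R.T@(np.array([*c,z])-s["tool_pos"])).round(4))
E
python3 ring.py '(45,80,40)' '(80,255,255)' .03; python3 d.py '[.478,.0865,.006]'
```

```text
time: 13.02
tool_pos: [0.4834, 0.0864, 0.193]
tcp_rot: [-0.384, 3.118, -0.001]
wrist_force: [0.5, -0.4, 0.4]
width: 0.998
grip_force: 0.0
bbox (293, 140, 65, 67) hull circle [0.475  0.0874] 0.0316 x range [0.4435 0.0575] [0.5065 0.1183]
tool delta [0.0079 0.0031 0.1628]
[0.4833 0.0864 0.1927] tool delta [0.0051 0.0014 0.1867] tool y deg 104.02 F [-0.3 -0.6  0.3]
```

```bash
python3 jog.py '{"moves":[[0.0065,0.002,0.05,0],[0,0,0.05,0],[0,0,0.04,0],[0,0,0.03,0],[0,0,0.008,0]]}' 1.0 && python3 jog.py '{"moves":[[0,0,0.005,0],[0,0,0.003,0],[0,0,0,0],[0,0,0,0]]}'; python3 ring.py '(45,80,40)' '(80,255,255)' .03; python3 d.py '[.478,.0865,.006]'
```

```text
time: 13.8
tool_pos: [0.4741, 0.0868, 0.0125]
tcp_rot: [0.384, -3.113, 0.0]
wrist_force: [0.1, 0.2, 0.5]
width: 0.998
grip_force: 0.0
time: 14.3
tool_pos: [0.4767, 0.0877, 0.0076]
tcp_rot: [-0.386, 3.116, 0.0]
wrist_force: [0.1, 0.4, -0.2]
width: 1.002
grip_force: 0.0
bbox (248, 203, 148, 149) hull circle [0.4726 0.0873] 0.034 x range [0.4391 0.0572] [0.5062 0.1179]
tool delta [ 0.0039  0.0005 -0.0225]
[0.4763 0.0877 0.0073] tool delta [-0.0013 -0.0016  0.0013] tool y deg 104.11 F [-1.1 -0.  -0.4]
```

```bash
python3 jog.py '{"moves":[[0,0,0.001,0],[0,0,0,0],[0,0,0,0],[0,0,0,0],[0,0,0,0]]}' 0.0 25 >/dev/null&& python3 jog.py '{"moves":[[0,0,0,0],[0,0,0,0],[0,0,0,0]]}';python3 d.py '[.478,.0865,.006]'; python3 jog.py '{"moves":[[0,0,-0.01,0],[0,0,-0.03,0],[0,0,-0.05,0],[0,0,-0.05,0],[0,0,-0.04,0]]}'>/dev/null
python3 jog.py '{"moves":[[0,0,0,0],[0,0,0,0]]}';python3 ring.py '(45,80,40)' '(80,255,255)' .207;python3 d.py '[.569,-.1235,.19]'
```

```text
time: 15.45
tool_pos: [0.476, 0.0876, 0.0061]
tcp_rot: [0.386, -3.118, 0.0]
wrist_force: [-1.8, -0.8, 5.4]
width: 0.726
grip_force: 26.9
[0.476  0.0876 0.0061] tool delta [-0.0016 -0.0016  0.0001] tool y deg 104.11 F [-2.  -0.5  4.9]
time: 16.42
tool_pos: [0.4753, 0.0875, 0.1853]
tcp_rot: [0.386, -3.117, 0.0]
wrist_force: [0.4, 0.4, -1.0]
width: 0.726
grip_force: 27.7
bbox (247, 206, 150, 149) hull circle [0.4731 0.0874] 0.0343 x range [0.4389 0.0572] [0.507  0.1187]
tool delta [ 0.0017  0.0003 -0.0226]
[0.4745 0.0874 0.1839] tool delta [-0.0402 -0.2276 -0.0064] tool y deg 104.1 F [-0.2  0.8 -0.5]
```

The spacer is held, 26 N at its 62 mm width, and is roughly centred on the TCP. I'll carry it to the hub.

```bash
python3 jog.py '{"moves":[[-0.008,-0.0455,0,0],[-0.008,-0.0455,0,0],[-0.008,-0.0455,0,0],[-0.008,-0.0455,0,0],[-0.008,-0.0455,0,0]]}'>/dev/null
python3 jog.py '{"moves":[[0,0,0,0],[0,0,0.04,0],[0,0,0.04,0],[0,0,0.015,0],[0,0,0,0]]}';python3 jog.py '{"moves":[[0,0,0,0]]}'; python3 d.py '[.569,-.1235,.032]'
```

```text
time: 17.82
tool_pos: [0.5687, -0.1223, 0.0892]
tcp_rot: [0.386, -3.114, -0.002]
wrist_force: [0.1, -1.0, -0.6]
width: 0.724
grip_force: 27.8
time: 17.95
tool_pos: [0.5714, -0.1233, 0.0924]
tcp_rot: [-0.386, 3.115, -0.001]
wrist_force: [0.3, 0.3, -0.1]
width: 0.726
grip_force: 27.8
[ 0.5717 -0.1235  0.0928] tool delta [0.0028 0.0007 0.0608] tool y deg 104.12 F [ 0.6 -0.2 -0.9]
```

```bash
python3 jog.py '{"moves":[[0.0025,0.0005,0.006,0],[0,0,0.006,0],[0,0,0.006,0],[0,0,0.006,0],[0,0,0,0]]}'; python3 jog.py '{"moves":[[0,0,0.006,0],[0,0,0.006,0],[0,0,0,0]]}';python3 d.py '[.569,-.1235,.032]'
```

```text
time: 18.68
tool_pos: [0.5669, -0.1233, 0.0658]
tcp_rot: [0.385, -3.116, -0.001]
wrist_force: [-0.4, -0.1, -1.2]
width: 0.728
grip_force: 27.8
time: 19.05
tool_pos: [0.567, -0.1232, 0.054]
tcp_rot: [0.386, -3.116, -0.001]
wrist_force: [-0.9, 0.1, 0.2]
width: 0.726
grip_force: 27.8
[ 0.5674 -0.1234  0.0545] tool delta [-0.0015 -0.0005  0.0225] tool y deg 104.11 F [ 0.3 -0.  -0.8]
```

```bash
python3 jog.py '{"moves":[[-0.001,0,0.006,0],[0,0,0.005,0],[0,0,0.004,0],[0,0,0.003,0],[0,0,0,0]]}'; python3 jog.py '{"moves":[[0,0,0.002,0],[0,0,0,0]]}';python3 jog.py '{"moves":[[0,0,0.001,0],[0,0,0,0]]}';python3 d.py '[.569,-.1235,.032]'
```

```text
time: 19.77
tool_pos: [0.5683, -0.1231, 0.0364]
tcp_rot: [0.386, -3.117, -0.0]
wrist_force: [0.9, 0.2, -0.6]
width: 0.727
grip_force: 27.8
time: 20.02
tool_pos: [0.5685, -0.1232, 0.0347]
tcp_rot: [0.386, -3.118, -0.0]
wrist_force: [0.4, 0.2, -1.2]
width: 0.721
grip_force: 27.8
time: 20.27
tool_pos: [0.5686, -0.1232, 0.0338]
tcp_rot: [0.386, -3.118, -0.0]
wrist_force: [0.1, 0.2, -0.3]
width: 0.721
grip_force: 27.8
[ 0.5686 -0.1232  0.0338] tool delta [-0.0003 -0.0004  0.0018] tool y deg 104.11 F [ 0.6  0.2 -0.8]
```

```bash
python3 jog.py '{"moves":[[0,0,0.001,0],[0,0,0,0]]}';python3 jog.py '{"moves":[[0,0,0.001,0],[0,0,0,0]]}'; python3 jog.py '{"moves":[[0,0,0.0007,0],[0,0,0,0]]}'
```

```text
time: 20.62
tool_pos: [0.5685, -0.1231, 0.0327]
tcp_rot: [0.386, -3.118, -0.0]
wrist_force: [-0.7, 0.1, -1.3]
width: 0.729
grip_force: 27.8
time: 20.88
tool_pos: [0.5687, -0.1232, 0.0322]
tcp_rot: [-0.386, 3.118, -0.0]
wrist_force: [-1.2, 0.0, 3.6]
width: 0.723
grip_force: 28.1
time: 21.12
tool_pos: [0.5687, -0.1232, 0.0321]
tcp_rot: [-0.386, 3.118, -0.0]
wrist_force: [-4.3, 1.1, 7.8]
width: 0.724
grip_force: 28.5
```

The spacer seated at z = 0.032 on contact. I'll release and go to the retainer, which I'll grip a little lower because it is only 14 mm high.

```bash
python3 jog.py '{"moves":[[0,0,0,0],[0,0,0,0],[0,0,0,0],[0,0,0,0]]}' 1.0; python3 jog.py '{"moves":[[0,0,-0.01,0],[0,0,-0.03,0],[0,0,-0.05,0],[0,0,-0.05,0],[0,0,-0.025,0]]}';python3 jog.py '{"moves":[[0,0,0,0]]}'; python3 d.py '[.487,.2065,.19]'
```

```text
time: 21.62
tool_pos: [0.5685, -0.1231, 0.0309]
tcp_rot: [0.386, -3.118, -0.0]
wrist_force: [-0.9, -0.4, -0.8]
width: 0.997
grip_force: 0.0
time: 22.25
tool_pos: [0.5705, -0.1237, 0.2008]
tcp_rot: [-0.385, 3.112, -0.004]
wrist_force: [-0.2, -0.9, 0.1]
width: 1.002
grip_force: 0.0
time: 22.38
tool_pos: [0.5707, -0.1237, 0.1999]
tcp_rot: [-0.385, 3.111, -0.004]
wrist_force: [0.4, 0.3, 0.3]
width: 1.001
grip_force: 0.0
[ 0.5687 -0.1232  0.1965] tool delta [-0.0011  0.3397  0.0065] tool y deg 104.11 F [ 0.5 -0.3 -0.5]
```

```bash
python3 jog.py '{"moves":[[0,0.05,0,0],[0,0.05,0,0],[0,0.05,0,0],[0,0.05,0,0],[0,0.05,0,0]]}' >/dev/null;python3 jog.py '{"moves":[[0,0.05,0,0],[-0.002,0.03,0,0],[0,0,0,0],[0,0,0,0],[0,0,0,0]]}' ; python3 ring.py '(12,120,60)' '(30,255,255)' .02; python3 d.py '[.487,.2065,.002]'
```

```text
time: 23.72
tool_pos: [0.49, 0.1962, 0.1953]
tcp_rot: [0.384, -3.117, 0.001]
wrist_force: [-0.5, -0.2, -0.3]
width: 1.005
grip_force: 0.0
bbox (303, 147, 62, 62) hull circle [0.486  0.2071] 0.0313 x range [0.4548 0.1771] [0.5171 0.238 ]
tool delta [0.0013 0.0117 0.1756]
[0.4903 0.1964 0.1959] tool delta [0.0007 0.0107 0.1939] tool y deg 104.02 F [ 0.7 -0.3  0.7]
```

```bash
python3 jog.py '{"moves":[[0.001,0.011,0.05,0],[0,0,0.05,0],[0,0,0.04,0],[0,0,0.03,0],[0,0,0.012,0]]}' 1.0 && python3 jog.py '{"moves":[[0,0,0.006,0],[0,0,0.003,0],[0,0,0,0],[0,0,0,0]]}'; python3 d.py '[.4868,.2065,.002]'
```

```text
time: 24.5
tool_pos: [0.4852, 0.2068, 0.0122]
tcp_rot: [0.384, -3.115, 0.001]
wrist_force: [-0.6, 0.1, 0.1]
width: 0.999
grip_force: 0.0
time: 25.0
tool_pos: [0.4872, 0.2081, 0.006]
tcp_rot: [-0.386, 3.116, 0.001]
wrist_force: [0.6, 0.3, 0.2]
width: 1.002
grip_force: 0.0
[0.487  0.208  0.0058] tool delta [ 0.0006 -0.0014  0.0038] tool y deg 104.11 F [ 0.4 -0.   0.9]
```

```bash
python3 jog.py '{"moves":[[0,-0.001,0.003,0],[0,0,0,0]]}' && python3 jog.py '{"moves":[[0,0,0,0],[0,0,0,0],[0,0,0,0],[0,0,0,0],[0,0,0,0]]}' 0.0 40;  python3 jog.py '{"moves":[[0,0,0,0],[0,0,0,0],[0,0,0,0]]}';python3 d.py '[.4868,.2065,.002]'
python3 jog.py '{"moves":[[0,0,-0.01,0],[0,0,-0.03,0],[0,0,-0.05,0],[0,0,-0.05,0],[0,0,-0.04,0]]}'>/dev/null
python3 jog.py '{"moves":[[0,0,0,0],[0,0,0,0]]}';python3 ring.py '(12,120,60)' '(30,255,255)' .199;python3 d.py '[.569,-.1235,.19]'
```

```text
time: 25.35
tool_pos: [0.4864, 0.2066, 0.0018]
tcp_rot: [0.386, -3.117, 0.0]
wrist_force: [0.3, -0.1, -0.3]
width: 1.0
grip_force: 0.0
time: 25.98
tool_pos: [0.487, 0.2069, 0.0026]
tcp_rot: [-0.386, 3.117, 0.0]
wrist_force: [-1.5, -0.8, 5.0]
width: 0.698
grip_force: 43.7
time: 26.35
tool_pos: [0.487, 0.2069, 0.0026]
tcp_rot: [-0.386, 3.117, 0.0]
wrist_force: [-2.1, -0.8, 6.0]
width: 0.702
grip_force: 43.7
[0.487  0.2069 0.0026] tool delta [ 0.0002 -0.0003  0.0006] tool y deg 104.11 F [-1.8 -0.8  5.5]
time: 27.32
tool_pos: [0.4858, 0.2065, 0.181]
tcp_rot: [0.386, -3.116, 0.001]
wrist_force: [-1.0, -0.3, -2.7]
width: 0.699
grip_force: 43.9
bbox (251, 208, 142, 135) hull circle [0.4831 0.2063] 0.0319 x range [0.4514 0.1762] [0.5149 0.2367]
tool delta [ 0.0022  0.0005 -0.0189]
[0.4851 0.2062 0.1797] tool delta [-0.001  -0.3402 -0.0102] tool y deg 104.1 F [-0.6 -0.7 -2.3]
```

```bash
python3 jog.py '{"moves":[[0,-0.048,0,0],[0,-0.05,0,0],[0,-0.05,0,0],[0,-0.05,0,0],[0,-0.05,0,0]]}' >/dev/null;python3 jog.py '{"moves":[[0,-0.05,0,0],[0,-0.042,0,0],[0,0,0,0],[0,0,0.04,0],[0,0,0.04,0]]}' >/dev/null; python3 jog.py '{"moves":[[0,0,0,0],[0,0,0,0],[0,0,0,0]]}'; python3 d.py '[.569,-.1235,.0526]'
```

```text
time: 29.1
tool_pos: [0.5712, -0.123, 0.1043]
tcp_rot: [-0.386, 3.114, -0.002]
wrist_force: [-0.5, 0.1, -0.9]
width: 0.702
grip_force: 44.4
[ 0.5711 -0.1231  0.1042] tool delta [0.0023 0.0002 0.0516] tool y deg 104.12 F [-0.   0.6 -1.2]
```

```bash
python3 jog.py '{"moves":[[0.0005,0,0.01,0],[0,0,0.01,0],[0,0,0.008,0],[0,0,0,0],[0,0,0,0]]}'; python3 d.py '[.569,-.1235,.0526]'
```

```text
time: 29.82
tool_pos: [0.5691, -0.1231, 0.074]
tcp_rot: [0.386, -3.118, -0.0]
wrist_force: [-0.1, -0.4, -2.1]
width: 0.701
grip_force: 44.4
[ 0.5694 -0.1232  0.0743] tool delta [ 0.0005 -0.0002  0.0217] tool y deg 104.1 F [ 0.4  0.  -1.7]
```

```bash
python3 jog.py '{"moves":[[0,0,0.005,0],[0,0,0.005,0],[0,0,0.004,0],[0,0,0.003,0],[0,0,0,0]]}'; python3 jog.py '{"moves":[[0,0,0.0015,0],[0,0,0,0]]}';python3 jog.py '{"moves":[[0,0,0.001,0],[0,0,0,0]]}';python3 d.py '[.569,-.1235,.0526]'
```

```text
time: 30.55
tool_pos: [0.5687, -0.123, 0.0566]
tcp_rot: [0.386, -3.117, -0.0]
wrist_force: [-0.2, 0.1, -0.9]
width: 0.701
grip_force: 44.4
time: 30.8
tool_pos: [0.5691, -0.1231, 0.0556]
tcp_rot: [-0.386, 3.118, -0.0]
wrist_force: [-0.1, 1.0, -1.5]
width: 0.698
grip_force: 44.4
time: 31.05
tool_pos: [0.5691, -0.1231, 0.0546]
tcp_rot: [0.386, -3.118, -0.0]
wrist_force: [0.5, 1.0, -1.3]
width: 0.699
grip_force: 44.4
[ 0.5691 -0.1231  0.0546] tool delta [ 0.0002 -0.0004  0.002 ] tool y deg 104.11 F [-0.2 -0.5 -1.2]
```

```bash
python3 jog.py '{"moves":[[0,0,0.001,0],[0,0,0,0]]}';python3 jog.py '{"moves":[[0,0,0.001,0],[0,0,0,0]]}'; python3 jog.py '{"moves":[[0,0,0.0007,0],[0,0,0,0]]}'
```

```text
time: 31.4
tool_pos: [0.569, -0.123, 0.0535]
tcp_rot: [0.386, -3.118, -0.0]
wrist_force: [-0.5, 0.8, -1.9]
width: 0.698
grip_force: 44.4
time: 31.65
tool_pos: [0.5692, -0.1231, 0.0527]
tcp_rot: [-0.386, 3.118, -0.0]
wrist_force: [-0.3, -0.2, -1.6]
width: 0.697
grip_force: 44.5
time: 31.9
tool_pos: [0.5692, -0.1231, 0.0526]
tcp_rot: [-0.386, 3.118, -0.0]
wrist_force: [-2.5, 1.7, 4.8]
width: 0.702
grip_force: 45.0
```

Contact came at z = 0.0526, exactly as predicted. I'll release, retreat and check.

```bash
python3 jog.py '{"moves":[[0,0,0,0],[0,0,0,0],[0,0,0,0],[0,0,0,0]]}' 1.0 >/dev/null; python3 jog.py '{"moves":[[0,0,-0.01,0],[0,0,-0.03,0],[0,0,-0.05,0],[0,0,-0.04,0],[0,0,-0.02,0]]}'>/dev/null;python3 jog.py '{"moves":[[-0.03,0,0,0],[-0.03,0,0,0],[0,0,0,0],[0,0,0,0]]}'
python3 - <<'E'
from h import *
a=bot.read_camera("wrist")[30:210,220:420,::-1]; b=bot.read_camera("scene")[165:235,250:330,::-1]
A=cv2.resize(a,(440,396),interpolation=3);B=cv2.resize(b,(360,315),interpolation=3)
o=np.zeros((396,800,3),np.uint8);o[:,:440]=A;o[:315,440:]=B;cv2.imwrite("pics/fin.png",o)
E
```

```text
time: 33.52
tool_pos: [0.6261, -0.1084, 0.2008]
tcp_rot: [0.386, -3.115, -0.001]
wrist_force: [0.3, -1.1, -0.8]
width: 1.001
grip_force: 0.0
```

View pics/fin.png

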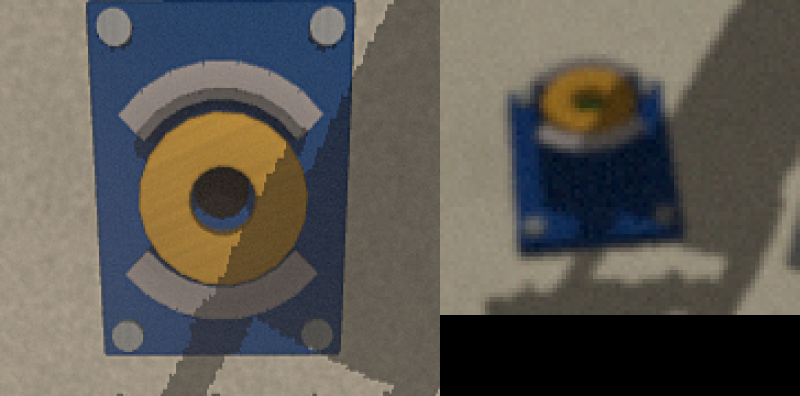

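The retainer lies flat in the bore, with its centre at crop (223,198). It is level with the rim in both views, and the gripper is clear of everything.

```bash
python3 -c "
from workcell import bot
print(bot.finish_job())"
```

```text
the job is handed in; nothing more can be done
None
```

The bearing, spacer and retaining ring were each lowered until they touched bottom, in that order; the retaining ring looks level with the hub's rim, nothing else was touched, and the job is handed in at about 34 s.

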